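# Return the drill cassette to its place in the packed rack

## Task

The drill cassettes in the birch rack stand in order of height, and the one left out on the desk belongs in the narrow gap between the second and third of them. Push it down into that gap until it stands fully home on the rack floor, easing its neighbours apart without toppling any of them (if the sliding bookend leaves so much room that they could fall over, move it closer behind them first). Then slide the bookend up so that all five stand upright and snug together, and leave the other things on the desk where they are.

Things in the scene. Friction and masses are not known exactly. Their poses are not given: they have to be found in the camera images.
- cassette_c_center (a point): Centre of the drill cassette left standing on the desk: grey sheet-steel case on its narrow edge, 66 mm wide (its x), 30 mm thick (y), 108 mm high (z), 0.18 to 0.36 kg; origin 54 mm above its underside. The lowest 10 mm taper on both broad sides to a 20 mm thick foot; top edges bevelled 4 mm. Ends alike: either way round is right. Grip it over the 66 mm near the top, or over the 30 mm.
- cassette_a_center (a point): Centre of a cassette standing in the rack, the first and shortest, next to the end panel: same case, 66 mm (x) x 30 mm (y) x 88 mm high, origin 44 mm above its underside, same tapered foot and bevelled top. Loose: as the missing one is pushed in from above it leans before it slides, and falls over unless something stands close behind it.
- cassette_b_center (a point): Centre of a cassette standing in the rack, the second: same case, 66 mm (x) x 30 mm (y) x 98 mm high, origin 49 mm above its underside, same tapered foot and bevelled top. Loose: as the missing one is pushed in from above it leans before it slides, and falls over unless something stands close behind it.
- cassette_d_center (a point): Centre of a cassette standing in the rack, the third, beyond the narrow gap: same case, 66 mm (x) x 30 mm (y) x 118 mm high, origin 59 mm above its underside, same tapered foot and bevelled top. Loose: as the missing one is pushed in from above it leans before it slides, and falls over unless something stands close behind it.
- cassette_e_center (a point): Centre of a cassette standing in the rack, the tallest, last before the bookend: same case, 66 mm (x) x 30 mm (y) x 128 mm high, origin 64 mm above its underside, same tapered foot and bevelled top. Loose: as the missing one is pushed in from above it leans before it slides, and falls over unless something stands close behind it.
- rack_end (a point): Point on the floor of the fixed birch rack where it meets the inner face of the end panel, mid-width. y runs along the row from the end panel to the sliding bookend, x across the rack, z up. Floor 10 mm above the desk, 76 mm wide between side rails that rise 20 mm above it; rails 10 mm thick; end panel 12 mm thick, 110 mm high; a 20 mm high stop closes the far end, 250 mm from the panel.
- rack: The birch rack (96 x 272 mm); origin under its middle, axes as rack_end. In it, from the end panel, stand cassettes 88, 98, (gap), 118 and 128 mm high. The gap between the 98 and 118 mm ones is 17 to 23 mm, less than a cassette's thickness, so they must be eased apart; 15 to 39 mm of floor is free between the 128 mm one and the bookend.
- bookend_face (a point): Centre of the row-side face of the sliding bookend, 46 mm above the rack floor; axes as the rack's. Upright birch plate 70 mm wide, 12 mm thick (from this face towards +y), 91 mm high above the floor, with a gusset behind it 26 mm long, 12 mm wide, 35 mm high. Slides along y with 1.5 N friction and stays where it is left; push it on its back, from the +y side, above the gusset.
- bookend (a joint): Position of the bookend in m, growing away from the row. At 0 its face is 130 mm from the end panel's inner face, at its limit of 0.075 it is 205 mm away. Five cassettes touching each other and the panel measure 150 mm, so the bookend is tight on them at 0.020; near 0.029 there is room to push the fifth in, and the neighbours cannot fall. Starts between 0.036 and 0.056.
- mug: Bystander, to be left alone: ceramic mug, 82 mm wide, of wooden dowels up to 200 mm high. Origin under its middle, on the desk.
- hardware_box: Bystander, to be left alone: clear hinged-lid box of zinc hardware, 105 x 165 x 50 mm. Origin under its middle, on the desk.
- pliers: Bystander, to be left alone: pliers with orange grips, 185 mm long, lying flat, 16 mm high, beside the rack's -x side. Origin under its middle, on the desk.
- tape_measure: Bystander, to be left alone: tape measure, 85 x 40 x 65 mm, standing near the loose cassette, on its -x side. Origin under its middle, on the desk.
- glue_bottle: Bystander, to be left alone: white squeeze bottle of glue with a pointed nozzle, 60 mm wide, 165 mm high. Origin under its middle, on the desk.
- square: Bystander, to be left alone: steel combination square, 200 mm blade, lying flat. Origin under its middle, on the desk.
- block_plane: Bystander, to be left alone: steel block plane, 165 mm long, 56 mm high. Origin under its middle, on the desk.
There are look-alikes about, which are no part of the job. What is shaped like the part that bears cassette_d_center but purple is not meant.

How it is judged:
On the way:
1. the cassette stands upright on the rack floor between its two neighbours, square to the row (angle between cassette_c_center's own z axis and vertical below 0.15 rad and z of cassette_c_center in the frame of rack_end between 0.05 and 0.058 m and horizontal distance between cassette_c_center and cassette_b_center between 0.02 and 0.075 m and horizontal distance between cassette_c_center and cassette_d_center between 0.02 and 0.075 m and y of cassette_b_center in the frame of rack_end below 0.062 m and y of cassette_d_center in the frame of rack_end above 0.095 m and angle between the y axis of cassette_c_center and the y axis of rack_end, either way round below 0.15 rad), for 0.2 s.
At the end, for the whole second after the job is handed in: All five cassettes stand on the rack floor (height within 4 mm), upright within 4 degrees, in order of height, the returned one between the 98 and 118 mm ones, square to the row within 7 degrees; the bookend leaves at most 7 mm of slack in the row (joint below 0.027) (angle between each of cassette_c_center, cassette_a_center, cassette_b_center, cassette_d_center, cassette_e_center's own z axis and vertical below 0.07 rad and z of cassette_c_center in the frame of rack_end between 0.05 and 0.058 m and y of cassette_c_center in the frame of rack_end between 0.066 and 0.1 m and x of cassette_c_center in the frame of rack_end between -0.012 and 0.012 m and angle between the y axis of cassette_c_center and the y axis of rack_end, either way round below 0.12 rad and horizontal distance between cassette_c_center and cassette_b_center between 0.02 and 0.05 m and horizontal distance between cassette_c_center and cassette_d_center between 0.02 and 0.05 m and y of cassette_b_center in the frame of rack_end below 0.062 m and y of cassette_d_center in the frame of rack_end above 0.095 m and z of cassette_a_center in the frame of rack_end between 0.04 and 0.048 m and z of cassette_b_center in the frame of rack_end between 0.045 and 0.053 m and z of cassette_d_center in the frame of rack_end between 0.055 and 0.063 m and z of cassette_e_center in the frame of rack_end between 0.06 and 0.068 m and y of cassette_a_center in the frame of rack_end below 0.025 m and y of cassette_e_center in the frame of rack_end above 0.12 m and value of joint bookend below 0.027 m and linear speed of cassette_c below 0.01 m/s); the robot touches nothing.
It fails at once if a cassette of the row is toppled (leans more than about 17 degrees) (angle between any of cassette_a_center, cassette_b_center, cassette_d_center, cassette_e_center's own z axis and vertical above 0.3 rad).
It fails at once if a bystander is shifted by more than 30 mm (distance of any of mug, hardware_box, pliers, tape_measure, glue_bottle, square, block_plane from where it was at the start of the episode above 0.03 m).
It also fails if it takes over 72 s, if anything falls off the work surface, if the arm or the gripper's body presses on something with over 40 N, if the wrist force passes 120 N, or if a joint passes its speed limit or range.

## Robot

A 6-joint arm with a two-finger parallel gripper is mounted at the origin on the work surface. World frame = base frame: x ahead of the robot, y to its left, z up, the work surface at z = 0. Lengths are in m, angles in rad, forces in N, time in s.
With the tool pointing down it reaches from about 0.3 to 0.775 m from the base axis. Payload 14.6 kg.
Tool frame: the origin (TCP) lies at the very end of the fingers, on their centre line; the grasp point (between the pads) lies 19 mm behind it (hold_point_z is the distance from the TCP to the grasp point, in m); y points along the fingers, x is the direction in which the jaws open and shut, and the axes are right-handed (so a half turn about y gives the same grasp; the last joint's range is limited). The gripper opens to 94 mm and grips with 3 to 60 N. Pads are 16 mm wide; open, the fingers measure 119 mm over their backs; the gripper's body (75 mm by 177 mm) begins 78 mm behind the grasp point.
Start: joints at [-1.295, 0.3, 1.521, -0, 1.321, -0.067], TCP at [0.185, -0.518, 0.205] pointing down, gripper open.
Joint ranges: [-3.03, 3.03], [-0.79, 2.21], [0.23, 2.52], [-1.04, 4.18], [0, 3.07], [-2.55, 2.55]. Speed limits (rad/s): [2.22, 2.22, 2.57, 3.14, 3.14, 3.14].

## Interface

Orientations are given as a rotation vector (axis times angle).
In Python, from plant import observe, capture, camera_info, finish_job, spot_in, spot_point, hold_point_z gives the robot as it stands. The module is installed in compiled form; this text tells all that it offers.
- The arm moves only by the tool jog_arm, never from a script. Its arguments are lists of equal length, an entry for each row: "travel": the shift along the tool's x, y, z in cm, a list of three; "roll": the turn about the tool's y in rad; "hand": the closure in counts, from 0 (fully open) to 255 (shut). In form: {"travel": [[dx, dy, dz], ...], "roll": [roll, ...], "hand": [hand, ...]}. A call has 1 to 12 rows; each row is the pose to reach, as a shift and turn from the pose measured when the call began, along the tool's axes at that moment; what a row does not reach only later rows make up. A row lasts 1/12 s, in which the tool goes at most 41.7 mm and 7.16 degrees, less where a joint would pass 70% of its speed; a pose out of reach is approached as far as the arm can. A call with a gripper value outside its range is refused whole. The fingers move at their own pace and stop on an object; "squeeze" is the grip in N (left out, the last holds). Time passes only in rows, so rows that repeat a pose let the fingers close. It gives the time, the measured TCP pose, the force and the opening at its end, in the units of the state.
- observe(): the state, without advancing time (a new reading comes with each control period).
- capture(name): name is "scene" or "top" or "wrist"; returns the picture (420x560x3 uint8, red, green, blue); there is no depth.
- camera_info(name): a dict with "K" (3x3 intrinsics, pixels), "k1" (the pictures are not rectified: a ray, as slopes to the right and down, at radius r is drawn at 1 + k1 r^2 times it, then the intrinsics apply), "world_from_camera" (4x4, takes a point from camera to world coordinates). Camera axes: x right, y down, z forward; pixel columns grow to the right and rows downward; lengths in m; the calibration is good to about 2 mm. A picture is of the moment at which its call begins: read the wrist's pose just before it. camera_info takes no time and is no camera call; for the wrist camera it gives the pose at the moment of the call.
- finish_job(): hands the job in, once; it reports no verdict.
Trained networks look in the newest picture that a camera, given by its name, has taken for a name from the list of things; names that differ only in an ending like _2 or _b are one class to them, and where a whole thing is asked for, a point or a joint stands for the part that bears it (a point fixed in the world has none). Each returns a list of dicts, best first, with "conf" (0 to 1); they miss things now and then, are a little off and sometimes report something else, mostly with a low value. They report only what shows in the picture. A call takes as long as a camera call. They do not tell look-alikes from the thing itself.
- spot_in(camera, target): "position" ([x, y, z] in m, in world coordinates, good to about 4 mm: the middle of the surface that is visible of it).
- spot_point(camera, target): "position" ([x, y, z] in m, in world coordinates, good to about 4 mm: a listed point, or the origin of a listed thing).
The state is a dict: "time": time; "joint_pos": joint angles; "joint_velocities": joint speeds; "effort": joint torques, N m; "tcp_pos": TCP position; "eef_rot": TCP orientation; "force": force on the tool from outside, world axes, zero at the start; "wrist_torque": the same for the moment, N m; "opening": finger opening in m.
Only numpy, scipy, OpenCV 4.12 (cv2) and the standard library are available. Lean on these libraries where they do the work, as an engineer would, in place of code of your own. Each camera call takes 0.05 s, during which the arm holds its last target.

## Working session

There is one attempt and no reset: what is moved stays moved. The work goes in short steps, Python scripts to look and compute and a tool call to move; the robot and the scene stay as the last step left them, time stands still between calls to the robot, and variables do not carry over. Pictures are saved under pics/ and viewed, and the job is handed in when it is done.

Besides the shell and the picture viewer there is one more tool, called after "Request:" as name(argument=value, ...) on one line, values as JSON. jog_arm: Moves the arm, as the interface text tells. Its arguments: {"type":"object","properties":{"travel":{"type":"array"},"roll":{"type":"array"},"hand":{"type":"array"},"squeeze":{"type":"number"}},"required":["travel","roll","hand"]}

```bash
mkdir -p pics; ls; python3 - <<'E'
from plant import *
import cv2
print(observe())
print(hold_point_z if not callable(hold_point_z) else hold_point_z())
for n in ["scene","top"]:
    im=capture(n); cv2.imwrite(f"pics/{n}0.png",im[:,:,::-1])
    c=camera_info(n); print(n,c)
    for t in ["cassette_c_center","cassette_a_center","cassette_e_center","rack_end","bookend_face","rack","tape_measure"]:
        print(t,[(round(d['conf'],2),[round(float(v),3) for v in d['position']]) for d in spot_point(n,t)])
E
```

```text
pics
{'time': 0.0, 'joint_pos': array([-1.29458272e+00,  3.00472541e-01,  1.52156269e+00, -9.59842050e-06,
        1.32067946e+00, -6.66054136e-02]), 'joint_velocities': array([-1.09581904e-03, -1.70078850e-03, -2.06070579e-06, -1.07841902e-04,
       -7.22065780e-04,  5.44650418e-04]), 'effort': array([ 1.08571785e-03, -5.31812489e+01, -3.52735698e+01,  7.09031126e-02,
        2.44477938e-02, -1.05477916e-04]), 'tcp_pos': array([ 0.18480258, -0.51775764,  0.20489331]), 'eef_rot': array([-1.35138648,  0.95368625, -0.95223415]), 'force': array([-0.19505944,  0.06770083,  0.70194185]), 'wrist_torque': array([ 0.0024438 , -0.022837  , -0.02775404]), 'opening': 0.09407336600493849}
0.0188
scene {'K': array([[400.03246083,   0.        , 279.01843733],
       [  0.        , 400.03246083, 212.28347187],
       [  0.        ,   0.        ,   1.        ]]), 'k1': 0.02246748190241648, 'world_from_camera': array([[-0.87533189,  0.40188714, -0.26885091,  0.94655269],
       [ 0.48342528,  0.7162446 , -0.50328289,  0.64588496],
       [-0.00969991, -0.57050889, -0.82123415,  1.17183314],
       [
[... 676 characters left out ...]
om_camera': array([[-0.06098978, -0.97533697,  0.21212741,  0.25789279],
       [-0.99812905,  0.06051527, -0.00873483,  0.01280469],
       [-0.00431754, -0.21226327, -0.97720298,  1.49190228],
       [ 0.        ,  0.        ,  0.        ,  1.        ]])}
cassette_c_center [(0.69, [0.517, 0.196, 0.058]), (0.44, [0.504, -0.19, 0.001])]
cassette_a_center [(0.81, [0.49, -0.301, 0.051])]
cassette_e_center [(0.59, [0.5, -0.182, 0.075])]
rack_end [(0.65, [0.52, 0.193, 0.052]), (0.62, [0.488, -0.318, 0.009]), (0.23, [0.501, -0.22, 0.07])]
bookend_face [(0.86, [0.505, -0.137, 0.054]), (0.16, [0.49, -0.297, 0.055])]
rack [(0.79, [0.503, -0.19, -0.003])]
tape_measure [(0.74, [0.406, 0.145, -0.003])]
```

View pics/scene0.png

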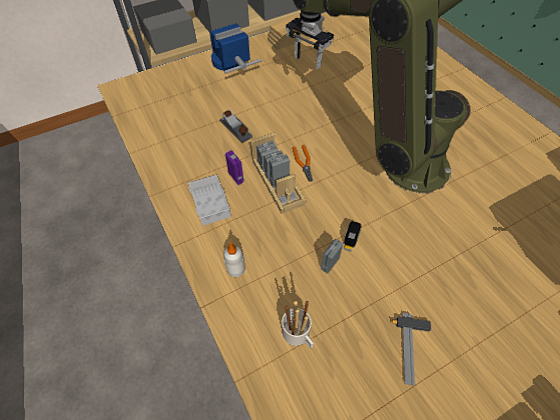

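View pics/top0.png

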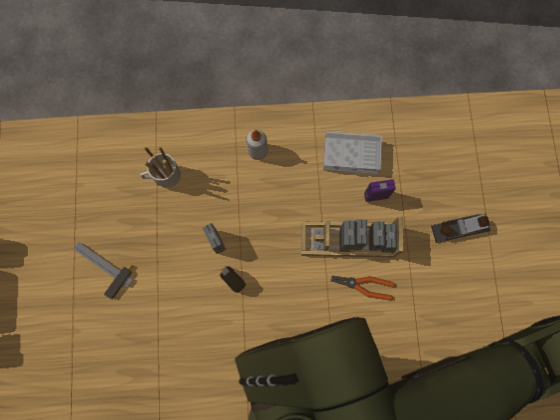

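The pictures show the loose grey cassette at scene (331,255) and top (214,238). The rack is at top (352,238), with its bookend on the left, towards +y. The purple look-alike is at top (380,190). Next I measure the orientations.

```bash
cat > h.py <<'E'
import numpy as np, cv2
from plant import *
from scipy.spatial.transform import Rotation as R
def pose():
    o=observe(); return o['tcp_pos'],R.from_rotvec(o['eef_rot']).as_matrix(),o
def proj(c,P):
    T=np.linalg.inv(c['world_from_camera']); p=(T[:3,:3]@np.atleast_2d(P).T).T+T[:3,3]
    s=p[:,:2]/p[:,2:]; r=(s**2).sum(1,keepdims=True); s=s*(1+c['k1']*r)
    return s*c['K'][0,0]+c['K'][:2,2]
def unproj(c,uv,z):
    d=(np.atleast_2d(uv)-c['K'][:2,2])/c['K'][0,0]; s=d.copy()
    for _ in range(10): s=d/(1+c['k1']*(s**2).sum(1,keepdims=True))
    W=c['world_from_camera']; r=np.c_[s,np.ones(len(s))]@W[:3,:3].T; o=W[:3,3]
    return o+r*((z-o[2])/r[:,2])[:,None]
def go(target,yaw_x=None):
    "print travel cm and roll to reach target tcp; yaw_x = wanted world dir angle of tool x"
    p,M,o=pose(); t=M.T@(np.array(target)-p)*100
    roll=None
    if yaw_x is not None:
        cur=np.arctan2(M[1,0],M[0,0]); d=yaw_x-cur; d=(d+np.pi/2)%np.pi-np.pi/2
        roll=d*np.sign(M[2,1])
    print("travel",t.round(2),"roll",roll)
E
python3 - <<'E'
from h import *
p,M,o=pose(); print(M.round(3))
for n,(a,b,c,d) in {"top":(290,200,420,270),"scene":(240,130,320,220)}.items():
    im=cv2.imread(f"pics/{n}0.png"); cv2.imwrite(f"pics/{n}0z.png",cv2.resize(im[b:d,a:c],None,fx=6,fy=6,interpolation=cv2.INTER_CUBIC))
im=cv2.imread("pics/top0.png")[200:300,180:260];cv2.imwrite("pics/loose.png",cv2.resize(im,None,fx=6,fy=6,interpolation=cv2.INTER_CUBIC))
go([0.40,-0.20,0.40])
E
```

```text
[[ 0.336 -0.     0.942]
 [-0.942 -0.     0.336]
 [ 0.    -1.    -0.   ]]
travel [-22.72 -19.45  30.95] roll None
```

View pics/top0z.png

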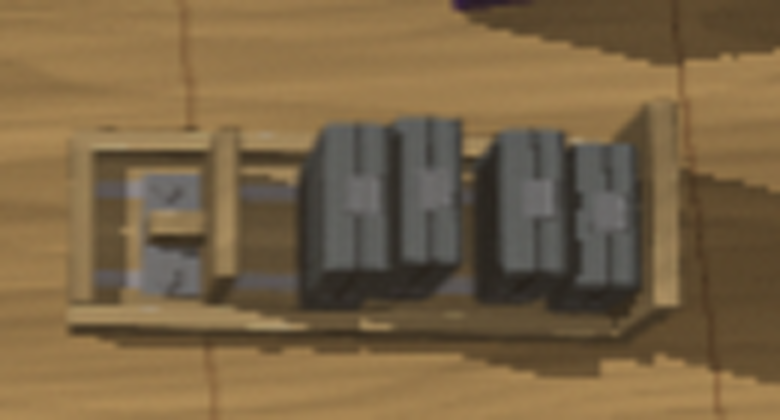

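View pics/loose.png

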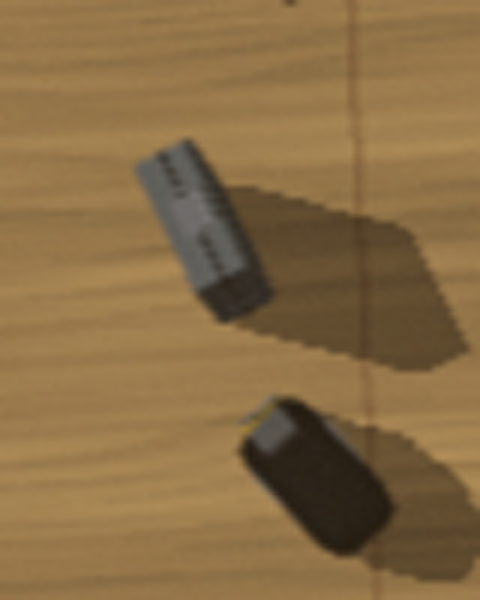

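Request:
jog_arm(travel=[[-2, -3, 3], [-4, -5, 6], [-6, -7, 9], [-8.5, -9.5, 12], [-11, -12, 15], [-13.5, -14, 18.5], [-16, -16, 22], [-18.5, -18, 25], [-21, -19.5, 28], [-22.7, -19.5, 31], [-22.7, -19.5, 31], [-22.7, -19.5, 31]], roll=[-0.11, -0.22, -0.33, -0.44, -0.55, -0.66, -0.77, -0.88, -0.99, -1.1, -1.16, -1.16], hand=[255, 255, 255, 255, 255, 255, 255, 255, 255, 255, 255, 255], squeeze=30)

```text
time: 1.8
tcp_pos: [0.4021, -0.1974, 0.4014]
eef_rot: [-1.571, 0.046, -0.049]
force: [-0.0, -0.0, 0.1]
opening: 0.0174
```

```bash
python3 - <<'E'
from h import *
p,M,o=pose(); print(p,M.round(3),o['joint_pos'],o['opening'],o['time'])
c=camera_info("wrist"); im=capture("wrist"); cv2.imwrite("pics/w1.png",im[:,:,::-1]); print(c)
np.save("c1.npy",c,allow_pickle=True)
for t in ["cassette_c_center","cassette_a_center","cassette_b_center","cassette_d_center","cassette_e_center","rack_end","bookend_face","rack"]:
        print(t,[(round(d['conf'],2),[round(float(v),3) for v in d['position']]) for d in spot_point("wrist",t)])
E
```

```text
[ 0.40214499 -0.19742926  0.40138022] [[ 0.998  0.002  0.06 ]
 [-0.06  -0.     0.998]
 [ 0.002 -1.    -0.   ]] [-5.38463748e-01 -5.96093208e-03  1.42633473e+00  5.02733220e-04
  1.71959878e+00 -4.78070355e-01] 0.017368627765433582 1.8
{'K': array([[378.41896053,   0.        , 285.80700757],
       [  0.        , 378.41896053, 209.27982383],
       [  0.        ,   0.        ,   1.        ]]), 'k1': -0.10326958406194316, 'world_from_camera': array([[ 0.99815718, -0.05915877, -0.01350884,  0.40505078],
       [-0.06062381, -0.96247533, -0.26451086, -0.12004296],
       [ 0.00264621,  0.26484237, -0.96428809,  0.58103809],
       [ 0.        ,  0.        ,  0.        ,  1.        ]])}
cassette_c_center []
cassette_a_center []
cassette_b_center [(0.66, [0.499, -0.268, 0.059])]
cassette_d_center [(0.98, [0.629, -0.294, 0.058])]
cassette_e_center [(0.7, [0.494, -0.185, 0.071])]
rack_end [(0.32, [0.504, -0.135, 0.057])]
bookend_face [(0.67, [0.503, -0.131, 0.055])]
rack []
```

View pics/w1.png

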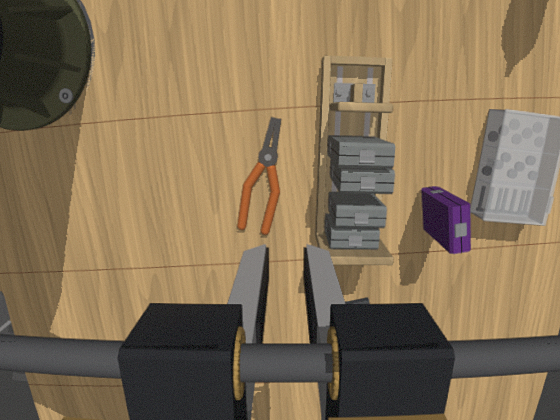

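The wrist picture shows the rack at columns 318-393, rows 57-262. The bookend plate is at row 106 and the pliers are on the left. I zoom in to fit the rack's pose.

```bash
python3 - <<'E'
import cv2
im=cv2.imread("pics/w1.png")[45:275,305:405]
a=cv2.resize(im[:115],None,fx=6,fy=6,interpolation=cv2.INTER_CUBIC);cv2.imwrite("pics/w1a.png",a[:600])
a=cv2.resize(im[135:],None,fx=6,fy=6,interpolation=cv2.INTER_CUBIC);cv2.imwrite("pics/w1b.png",a)
E
```

```text
(no output)
```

View pics/w1a.png

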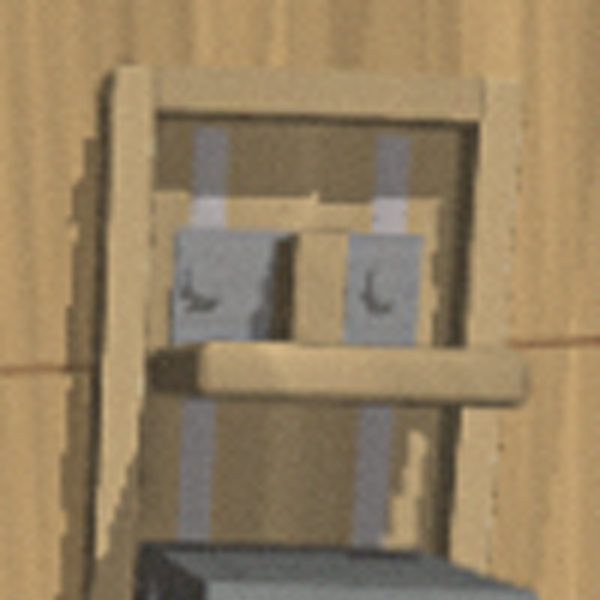

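View pics/w1b.png

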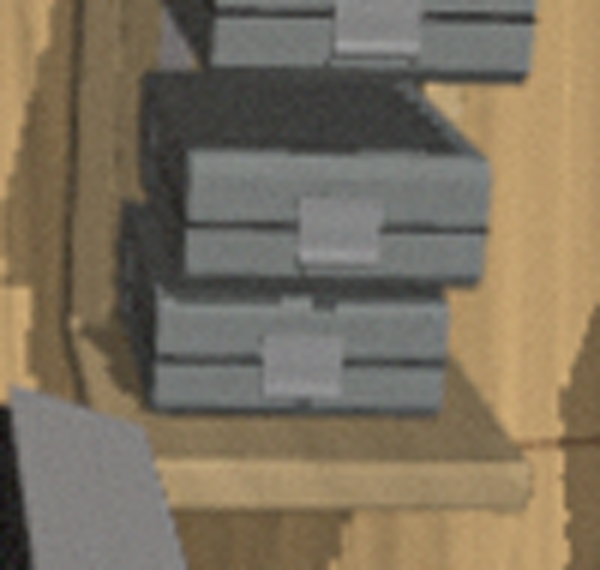

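```bash
python3 - <<'E'
from h import *
c=np.load("c1.npy",allow_pickle=True).item()
A=lambda u,v:(305+u/6,45+v/6); B=lambda u,v:(305+u/6,180+v/6)
pts={"stopL":(A(115,67),.03),"stopR":(A(520,82),.03),"stop inner L":(A(157,112),.03),"stop inner R":(A(478,120),.03),
"panel inR":(B(525,460),.11),"panel outR":(B(525,508),.11),
"bk rowL":(A(197,393),.101),"bk rowR":(A(523,405),.101),"bk backR":(A(518,350),.101),
"aL":(B(155,412),.098),"aR":(B(440,412),.096),"a+L":(B(160,300),.096),"a+R":(B(445,300),.096),
"bL":(B(187,277),.106),"bR":(B(483,282),.106),"b+L":(B(190,150),.106),"b+R":(B(488,160),.106),
"dL":(B(212,70),.126),"dR":(B(525,80),.126),"pan floor":(B(530,510),0.10)}
for k,(uv,z) in pts.items(): print(k,unproj(c,uv,z)[0].round(4))
E
```

```text
stopL [ 0.4636 -0.0553  0.03  ]
stopR [ 0.5579 -0.0628  0.03  ]
stop inner L [ 0.4729 -0.0659  0.03  ]
stop inner R [ 0.5479 -0.071   0.03  ]
panel inR [ 0.5384 -0.3244  0.11  ]
panel outR [ 0.5387 -0.3362  0.11  ]
bk rowL [ 0.4703 -0.129   0.101 ]
bk rowR [ 0.5384 -0.1348  0.101 ]
bk backR [ 0.5374 -0.1236  0.101 ]
aL [ 0.4563 -0.312   0.098 ]
aR [ 0.5223 -0.3172  0.096 ]
a+L [ 0.4584 -0.2859  0.096 ]
a+R [ 0.5232 -0.29    0.096 ]
bL [ 0.4634 -0.2775  0.106 ]
bR [ 0.5292 -0.2829  0.106 ]
b+L [ 0.4648 -0.2486  0.106 ]
b+R [ 0.5301 -0.2549  0.106 ]
dL [ 0.4672 -0.2265  0.126 ]
dR [ 0.5324 -0.2325  0.126 ]
pan floor [ 0.5427 -0.3414  0.1   ]
```

```bash
python3 - <<'E'
from h import *
go([0.5068,-0.0956,0.06],-0.07)
print(unproj(camera_info("top"),[(180+135/6,200+165/6),(180+190/6,200+138/6),(180+250/6,200+262/6),(180+197/6,200+290/6)],.107).round(4))
E
```

```text
travel [ 9.91 34.03 11.21] roll 0.0003887001734106388
[[0.5408 0.2145 0.107 ]
 [0.5519 0.1889 0.107 ]
 [0.4926 0.1635 0.107 ]
 [0.4812 0.188  0.107 ]]
```

Request:
jog_arm(travel=[[2, 4, 2.5], [4.5, 7, 5], [7, 10, 7.5], [9.9, 13, 11.2], [9.9, 16.5, 11.2], [9.9, 20, 11.2], [9.9, 24, 11.2], [9.9, 28, 11.2], [9.9, 31, 11.2], [9.9, 33, 11.2], [9.9, 34, 11.2], [9.9, 34, 11.2]], roll=[0, 0, 0, 0, 0, 0, 0, 0, 0, 0, 0, 0], hand=[255, 255, 255, 255, 255, 255, 255, 255, 255, 255, 255, 255])

```text
time: 3.25
tcp_pos: [0.5058, -0.0958, 0.0587]
eef_rot: [-1.569, 0.058, -0.053]
force: [-0.3, -0.3, -0.5]
opening: 0.0003
```

```bash
python3 - <<'E'
from h import *
p,M,o=pose(); print(p,np.arctan2(M[1,0],M[0,0]),o['opening'],o['time'],o['force'])
r=p[:2]-[0.491,-.320]; print("rack x,y",r@[.9975,-.07],r@[.07,.9975])
c=camera_info("wrist"); im=capture("wrist"); cv2.imwrite("pics/w2.png",im[:,:,::-1])
im=capture("scene")[120:220,230:330]; cv2.imwrite("pics/s2.png",cv2.resize(im[:,:,::-1],None,fx=6,fy=6,interpolation=cv2.INTER_CUBIC))
E
```

```text
[ 0.50578418 -0.09579747  0.05869398] -0.07022393745819247 0.00025464298286374245 3.25 [-0.29749691 -0.27939782 -0.47900163]
rack x,y -0.000946957354839645 0.22467691241600665
```

View pics/w2.png

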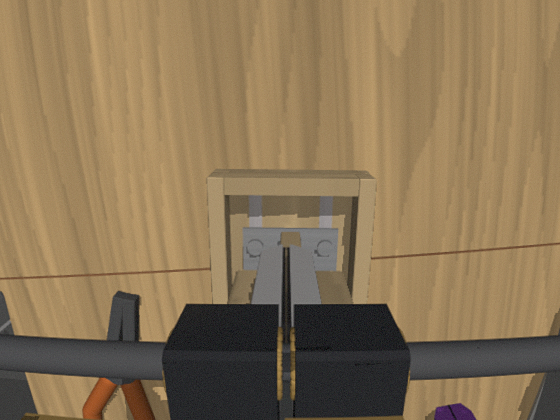

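View pics/s2.png

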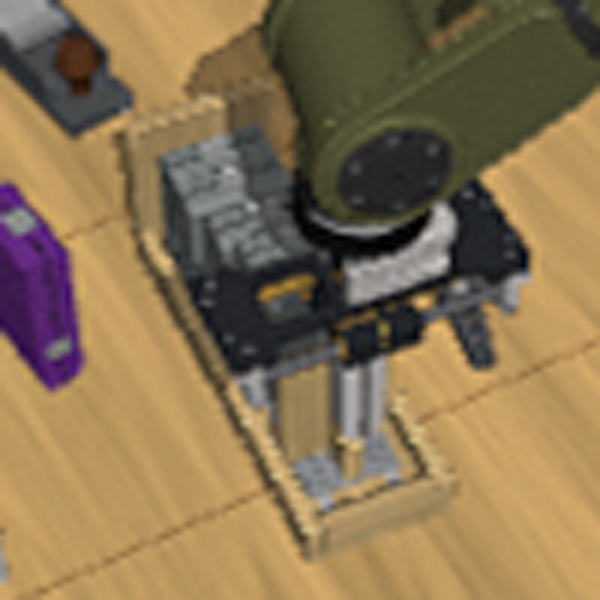

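Request:
jog_arm(travel=[[0, 0, -0.8], [0, 0, -1.4], [0, 0, -1.8], [0, 0, -2.2], [0, 0, -2.6], [0, 0, -3.0], [0, 0, -3.4], [0, 0, -3.8], [0, 0, -4.1], [0, 0, -4.4], [0, 0, -4.4], [0, 0, -4.4]], roll=[0, 0, 0, 0, 0, 0, 0, 0, 0, 0, 0, 0], hand=[255, 255, 255, 255, 255, 255, 255, 255, 255, 255, 255, 255])

```text
time: 4.35
tcp_pos: [0.5042, -0.1402, 0.0614]
eef_rot: [-1.571, 0.054, -0.056]
force: [0.3, -0.5, -0.4]
opening: 0.0004
```

```bash
python3 - <<'E'
from h import *
p,M,o=pose(); print(p,o['time'],o['force'])
r=p[:2]-[0.491,-.320]; print("rack x,y",r@[.9975,-.07],r@[.07,.9975])
im=capture("scene")[120:220,230:330]; cv2.imwrite("pics/s3.png",cv2.resize(im[:,:,::-1],None,fx=6,fy=6,interpolation=cv2.INTER_CUBIC))
im=capture("top");print([(round(d['conf'],2),[round(float(v),3) for v in d['position']]) for d in spot_point("top","bookend_face")])
cv2.imwrite("pics/t3.png",cv2.resize(im[190:270,290:420,::-1],None,fx=6,fy=6,interpolation=cv2.INTER_CUBIC))
E
```

```text
[ 0.50415601 -0.14018699  0.06144866] 4.35 [ 0.32590691 -0.51140334 -0.43980622]
rack x,y 0.0005362112399321658 0.18028440042615393
[(0.2, [0.512, -0.532, -0.002])]
```

View pics/s3.png

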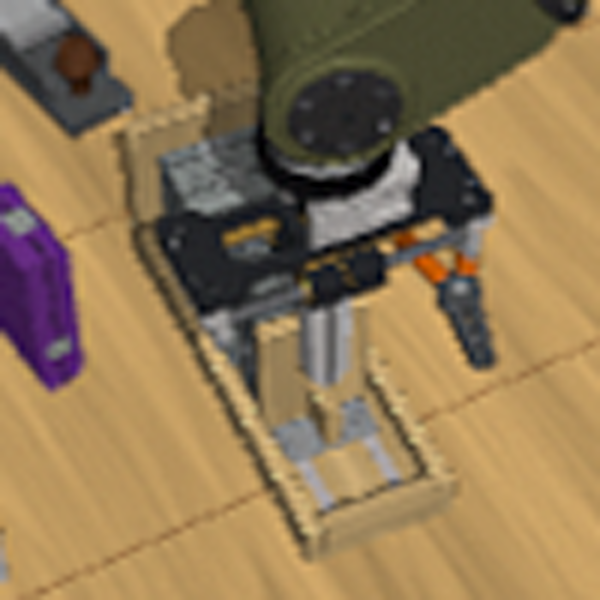

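View pics/t3.png

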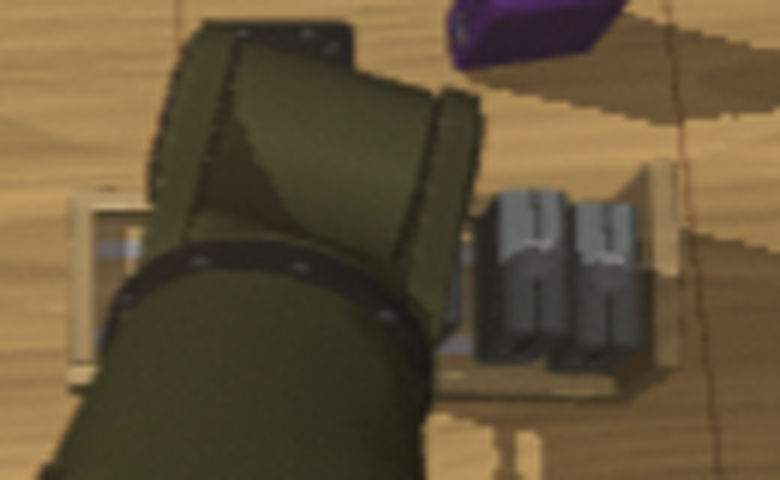

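Request:
jog_arm(travel=[[0, 0, 1.5], [0, -2.5, 3], [0, -6, 4], [0, -9, 6], [0, -12, 9], [0, -15, 12], [0, -18, 15], [-0.5, -20, 18.5], [-1, -20, 21], [-1, -20, 22], [-1, -20, 22], [-1, -20, 22]], roll=[0, 0, 0, 0, -0.1, -0.2, -0.3, -0.4, -0.48, -0.48, -0.48, -0.48], hand=[255, 255, 255, 0, 0, 0, 0, 0, 0, 0, 0, 0])

```text
time: 5.5
tcp_pos: [0.5093, 0.0799, 0.2607]
eef_rot: [-1.548, -0.32, 0.321]
force: [-0.1, -0.6, -0.5]
opening: 0.0572
```

```bash
python3 - <<'E'
from h import *
p,M,o=pose(); print(p,o['time'],o['opening'],np.arctan2(M[1,0],M[0,0]))
c=camera_info("wrist"); im=capture("wrist"); cv2.imwrite("pics/w4.png",im[:,:,::-1]); np.save("c4.npy",c,allow_pickle=True)
print([(round(d['conf'],2),[round(float(v),3) for v in d['position']]) for d in spot_point("wrist","cassette_c_center")])
im=capture("top");print([(round(d['conf'],2),[round(float(v),3) for v in d['position']]) for d in spot_point("top","bookend_face")])
cv2.imwrite("pics/t4.png",cv2.resize(im[190:270,290:420,::-1],None,fx=6,fy=6,interpolation=cv2.INTER_CUBIC))
E
```

```text
[0.50925828 0.07990281 0.26065169] 5.5 0.057207106558726205 0.40866992449230577
[]
[(0.89, [0.501, -0.168, 0.054])]
```

View pics/w4.png

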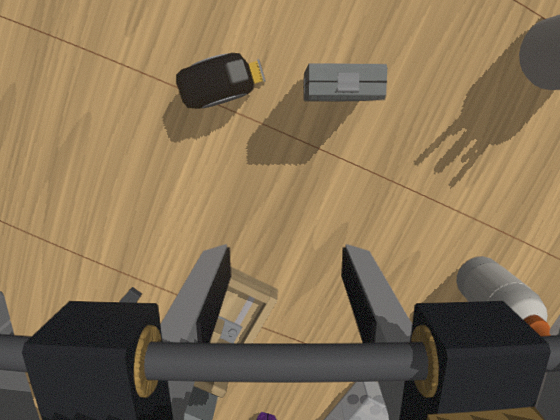

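View pics/t4.png

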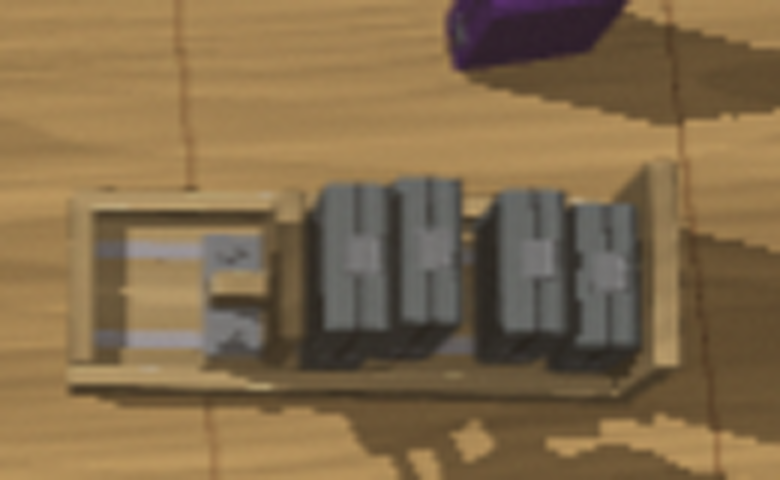

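The cassette is at w4 (305-387, 64-102). The bookend stands about 10 px closer to the row, with the cassettes still upright. I zoom in for the grasp.

```bash
python3 - <<'E'
from h import *
im=cv2.imread("pics/w4.png")[50:125,230:400]; cv2.imwrite("pics/w4z.png",cv2.resize(im,None,fx=4.5,fy=4.5,interpolation=cv2.INTER_CUBIC))
c=camera_info("top")
print(unproj(c,[(290+277/6,190+195/6),(290+302/6,190+195/6)],.101).round(4), unproj(c,[(290+215/6,200+130/6),(290+240/6,200+130/6)],.101).round(4))
E
```

```text
[[ 0.5332 -0.1538  0.101 ]
 [ 0.5325 -0.1653  0.101 ]] [[ 0.5374 -0.1255  0.101 ]
 [ 0.5366 -0.137   0.101 ]]
```

View pics/w4z.png

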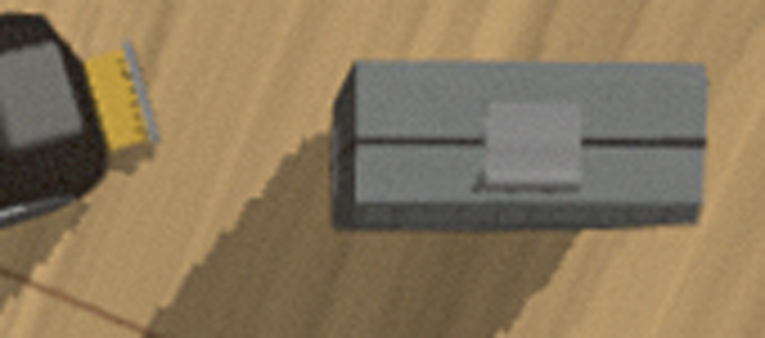

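```bash
python3 - <<'E'
from h import *
c=np.load("c4.npy",allow_pickle=True).item()
P=unproj(c,[(230+u/4.5,50+v/4.5) for u,v in [(357,62),(707,65),(355,203),(700,205)]],.106)
print(P.round(4),P.mean(0)); 
for a,b in((0,1),(2,3)): d=P[b]-P[a]; print(np.arctan2(d[1],d[0]),np.hypot(*d[:2]))
print(np.linalg.norm(P[2]-P[0]))
m=P.mean(0); go([m[0],m[1],0.075],np.mean([np.arctan2(*(P[1]-P[0])[[1,0]]),np.arctan2(*(P[3]-P[2])[[1,0]])]))
E
```

```text
[[0.4818 0.191  0.106 ]
 [0.5422 0.2176 0.106 ]
 [0.4919 0.1673 0.106 ]
 [0.5524 0.1938 0.106 ]] [0.51708695 0.1924394  0.106     ]
0.4135750427003667 0.06603065111981712
0.41299507064881447 0.06606238518774583
0.025787927884650088
travel [ 5.19 18.59 10.11] roll -0.005576356869373633
```

Request:
jog_arm(travel=[[2, 0, 4], [4, 2, 7.5], [5.2, 5, 9.9], [5.2, 8, 9.9], [5.2, 11, 9.9], [5.2, 14, 9.9], [5.2, 16.5, 9.9], [5.2, 18, 9.9], [5.2, 18.6, 9.9], [5.2, 18.6, 9.9], [5.2, 18.6, 9.9]], roll=[0, 0, 0, 0, 0, 0, 0, 0, 0, 0, 0], hand=[0, 0, 0, 0, 0, 0, 0, 0, 0, 0, 0])

```text
time: 6.62
tcp_pos: [0.5185, 0.1902, 0.0756]
eef_rot: [-1.548, -0.32, 0.318]
force: [-0.3, -0.1, 0.4]
opening: 0.094
```

```bash
python3 - <<'E'
from h import *
p,M,o=pose(); print(p,o['time'],o['opening'],o['force'])
im=capture("wrist"); cv2.imwrite("pics/w5.png",im[:,:,::-1])
E
```

```text
[0.51850756 0.1901583  0.07559811] 6.6167 0.09404682241430729 [-0.26933659 -0.07025508  0.38329665]
```

View pics/w5.png

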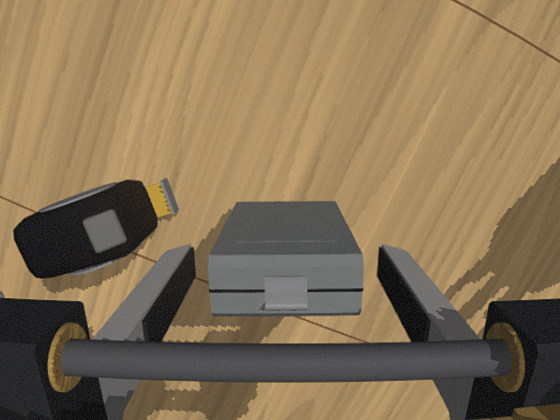

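```bash
python3 - <<'E'
from h import *
p,M,o=pose(); c=camera_info("wrist")
for y in (-.015,-.011,0,.011,.015):
    for x in (-.033,.033):
        print(y,x,proj(c,p+M@[x,-(.108-p[2]) if abs(y)<.012 else -(.104-p[2]),y]).round(1))
E
```

```text
-0.015 -0.033 [[215.7 317.4]]
-0.015 0.033 [[360.  317.3]]
-0.011 -0.033 [[213.7 314.4]]
-0.011 0.033 [[362.2 314.2]]
0 -0.033 [[212.1 292.2]]
0 0.033 [[363.8 292. ]]
0.011 -0.033 [[210.6 269. ]]
0.011 0.033 [[365.4 268.9]]
0.015 -0.033 [[211.8 256.7]]
0.015 0.033 [[364.1 256.6]]
```

The fit is within 1 mm: the seam is at row 291 against 292 predicted. I grip it now.

Request:
jog_arm(travel=[[0, 0, 0], [0, 0, 0], [0, 0, 0], [0, 0, 0], [0, 0, 0], [0, 0, 0], [0, 0, 0]], roll=[0, 0, 0, 0, 0, 0, 0], hand=[255, 255, 255, 255, 255, 255, 255], squeeze=50)

```text
time: 7.25
tcp_pos: [0.5188, 0.1904, 0.0763]
eef_rot: [-1.548, -0.321, 0.318]
force: [-0.9, -1.0, 4.0]
opening: 0.0657
```

```bash
python3 - <<'E'
from h import *
p,M,o=pose(); print(p,o['time'],o['opening'],o['force'])
Y=np.array([.07,.9975]);X=np.array([.9975,-.07]);E=np.array([.491,-.320])
t=E+.080*Y; print(t); go([t[0],t[1],0.28],-.07)
E
```

```text
[0.51877028 0.19039582 0.07631747] 7.25 0.06571782714105527 [-0.93431734 -1.03606669  3.99117171]
[ 0.4966 -0.2402]
travel [-19.04 -20.37 -38.68] roll 0.47701845768707596
```

Request:
jog_arm(travel=[[0, -2.5, 0], [0, -6, 0], [0, -10, 0], [-2, -13, -3.5], [-4, -16, -7], [-6, -19, -10], [-8, -20.4, -13.5], [-10, -20.4, -17], [-11.5, -20.4, -20.5], [-13, -20.4, -24], [-14.5, -20.4, -27.5], [-16, -20.4, -31]], roll=[0, 0, 0, 0, 0, 0.1, 0.2, 0.3, 0.4, 0.47, 0.477, 0.477], hand=[255, 255, 255, 255, 255, 255, 255, 255, 255, 255, 255, 255])

```text
time: 8.25
tcp_pos: [0.4935, -0.1545, 0.2802]
eef_rot: [-1.57, 0.054, -0.057]
force: [1.2, 1.1, -2.0]
opening: 0.0661
```

```bash
python3 - <<'E'
from h import *
p,M,o=pose(); print(p,o['time'],o['opening'],o['force'])
Y=np.array([.07,.9975]);X=np.array([.9975,-.07]);E=np.array([.491,-.320])
c=camera_info("top")
for n,uv,z in(("d",(290+462/6,190+260/6),.126),("b",(290+498/6,190+270/6),.106)):
    r=unproj(c,uv,z)[0,:2]-E; print(n,r@X,r@Y)
t=E+.080*Y; go([t[0],t[1],0.28],-.07)
im=capture("top"); cv2.imwrite("pics/t6.png",im[:,:,::-1])
E
```

```text
[ 0.49349503 -0.15453788  0.28017728] 8.25 0.0660770427664713 [ 1.21972292  1.10697904 -2.01411002]
d -0.0038271461281555743 0.08853233975636636
b -0.004644671278197471 0.06889121791653317
travel [ 0.92  0.02 -8.52] roll -0.0008155646101326575
```

View pics/t6.png

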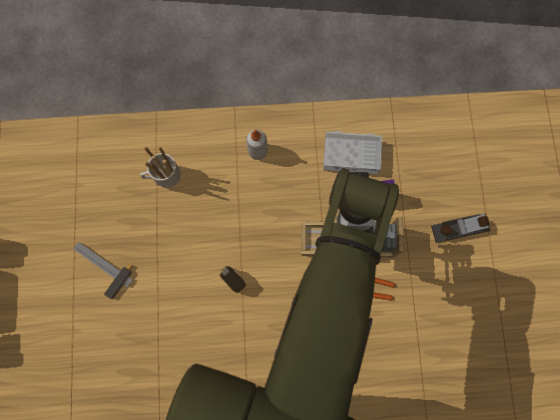

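Request:
jog_arm(travel=[[0.3, 0, -3], [0.6, 0, -6], [0.9, 0, -8.5], [0.9, 1, -8.5], [0.9, 3, -8.5], [0.9, 4.5, -8.5], [0.9, 6, -8.5], [0.9, 6.5, -8.5], [0.9, 6.5, -8.5], [0.9, 6.5, -8.5]], roll=[0, 0, 0, 0, 0, 0, 0, 0, 0, 0], hand=[255, 255, 255, 255, 255, 255, 255, 255, 255, 255])

```text
time: 9.13
tcp_pos: [0.496, -0.246, 0.2152]
eef_rot: [-1.572, 0.057, -0.059]
force: [-0.3, 0.0, -2.3]
opening: 0.0658
```

```bash
cat >chk.py <<'E'
from h import *
import sys
n=sys.argv[1]
p,M,o=pose(); print(p,o['time'],o['opening'],o['force'].round(2),o['wrist_torque'].round(2),M.round(3).tolist())
r=p[:2]-[.491,-.320]; print("rack",r@[.9975,-.07],r@[.07,.9975])
im=capture("scene")[100:220,220:340]; a=cv2.resize(im[:,:,::-1],(600,600),interpolation=cv2.INTER_CUBIC)
cv2.imwrite(f"pics/s{n}.png",a)
cv2.imwrite(f"pics/w{n}.png",capture("wrist")[:,:,::-1])
E
python3 chk.py 7
```

```text
[ 0.49599634 -0.24595945  0.21516882] 9.1333 0.06584143523816499 [-0.33  0.01 -2.3 ] [-0.06 -0.1  -0.02] [[0.997, 0.001, 0.074], [-0.074, -0.002, 0.997], [0.001, -1.0, -0.002]]
rack -0.00019898900401086236 0.07420519094679229
```

View pics/s7.png

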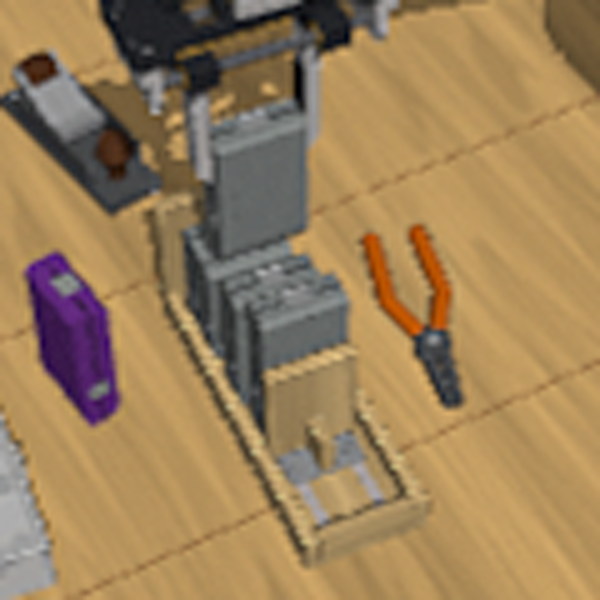

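View pics/w7.png

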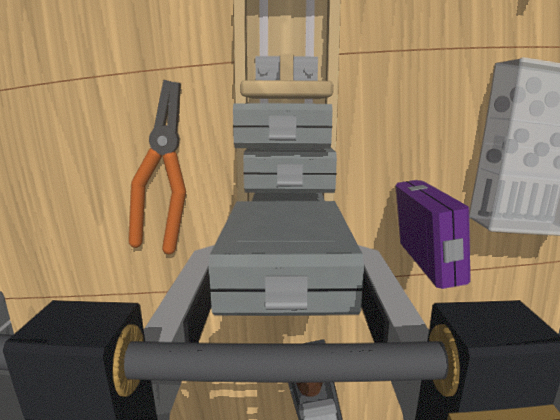

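```bash
python3 - <<'E'
from h import *
im=cv2.imread("pics/w7.png")[70:210,220:350]; cv2.imwrite("pics/w7z.png",cv2.resize(im,None,fx=4.2,fy=4.2,interpolation=cv2.INTER_CUBIC))
E
```

```text
(no output)
```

View pics/w7z.png

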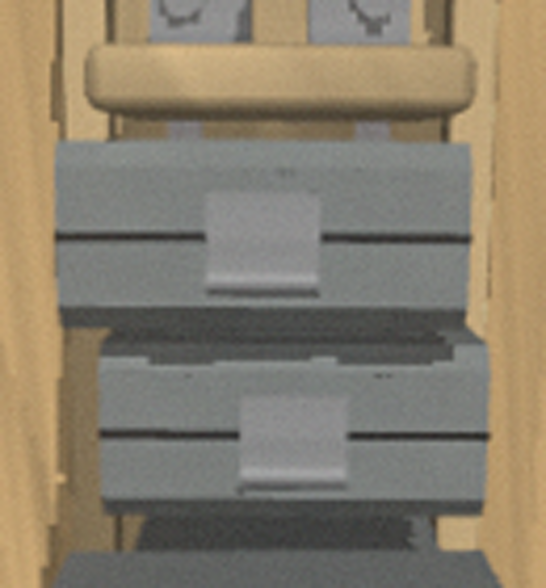

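```bash
python3 - <<'E'
from h import *
c=camera_info("wrist")
for n,u,v,z in [("dseam",295,436,.128),("dflat",295,500,.128),("dedge",295,515,.124),("eseam",262,238,.138),("bookrow",280,112,.101),("bookback",280,48,.101)]:
    r=unproj(c,(220+u/4.2,70+v/4.2),z)[0,:2]-[.491,-.320]; print(n,r@[.9975,-.07],r@[.07,.9975])
p,M,o=pose()
for y in (-.011,0,.011): print(proj(c,p+M@[0,-.032,y]).round(1))
E
```

```text
dseam 0.0023165559880647256 0.104083850700992
dflat 0.00230251430832518 0.09293468125141358
dedge 0.0023572287934907022 0.0893684348158353
eseam -0.0030337313735477587 0.1378566540551488
bookrow 0.00011518952241534019 0.15817206454082172
bookback 0.00015697359594193036 0.1692876426868389
[[288.8 313.8]]
[[288.9 291.5]]
[[289.  268.1]]
```

Request:
jog_arm(travel=[[0, 0, 0.5], [0, 0, 0.55], [0, 0.5, 0.55], [0, 1, 0.55], [0, 1.4, 0.55], [0, 1.4, 0.55], [0, 1.4, 0.55]], roll=[0, 0, 0, 0, 0, 0, 0], hand=[255, 255, 255, 255, 255, 255, 255])

```text
time: 9.82
tcp_pos: [0.4965, -0.2408, 0.2014]
eef_rot: [-1.572, 0.057, -0.059]
force: [-0.2, 0.3, -2.1]
opening: 0.0657
```

```bash
python3 chk.py 8; python3 -c "
import cv2;im=cv2.imread('pics/w8.png')[80:330,180:400];cv2.imwrite('pics/w8z.png',cv2.resize(im,None,fx=2.4,fy=2.4,interpolation=cv2.INTER_CUBIC))"
```

```text
[ 0.49650566 -0.24076482  0.20137134] 9.8167 0.06565994614830462 [-0.19  0.29 -2.12] [-0.02 -0.1   0.01] [[0.997, 0.002, 0.074], [-0.074, -0.002, 0.997], [0.002, -1.0, -0.002]]
rack -5.4568613826655564e-05 0.07942248496113975
```

View pics/s8.png

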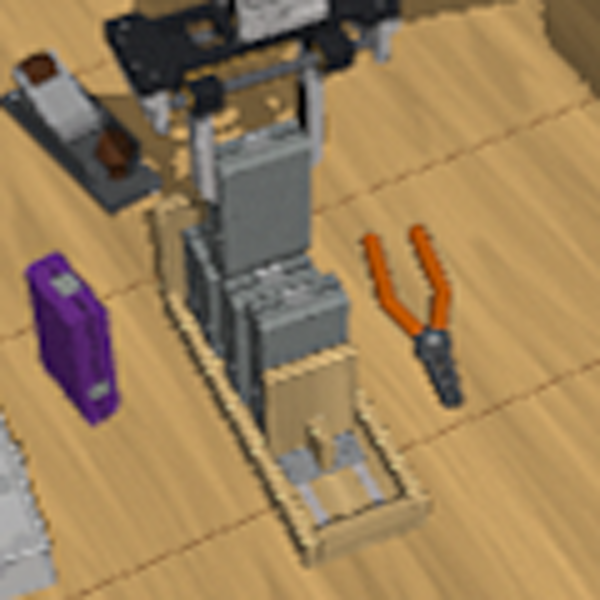

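View pics/w8z.png

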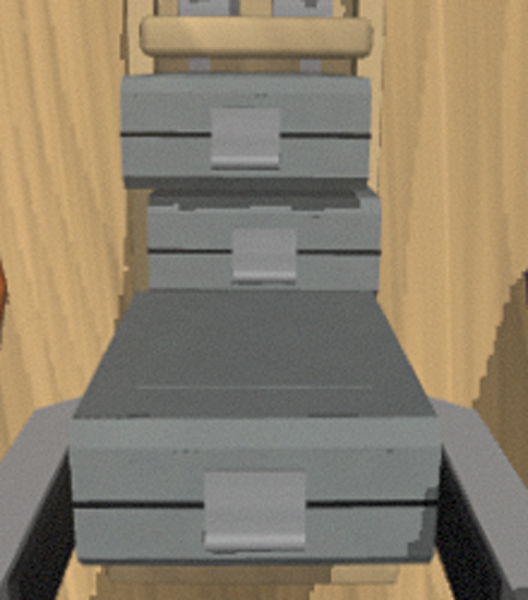

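The cassette hangs square over the gap (rack y 0.0794), clear of d. I lower it in small steps.

Request:
jog_arm(travel=[[0, 0.5, 0], [0, 1, 0], [0, 1.5, 0], [0, 2, 0], [0, 2.5, 0], [0, 3, 0], [0, 3.3, 0], [0, 3.6, 0], [0, 3.6, 0]], roll=[0, 0, 0, 0, 0, 0, 0, 0, 0], hand=[255, 255, 255, 255, 255, 255, 255, 255, 255])

```text
time: 10.67
tcp_pos: [0.4966, -0.2408, 0.1651]
eef_rot: [-1.572, 0.057, -0.059]
force: [-0.0, -0.1, -2.8]
opening: 0.0656
```

```bash
python3 chk.py 9
```

```text
[ 0.49656307 -0.24078139  0.16514292] 10.6667 0.06559871279513342 [-0.04 -0.06 -2.76] [-0.16 -0.04 -0.09] [[0.997, 0.001, 0.074], [-0.074, -0.002, 0.997], [0.002, -1.0, -0.002]]
rack 3.858593940418771e-06 0.07940997959353281
```

View pics/s9.png

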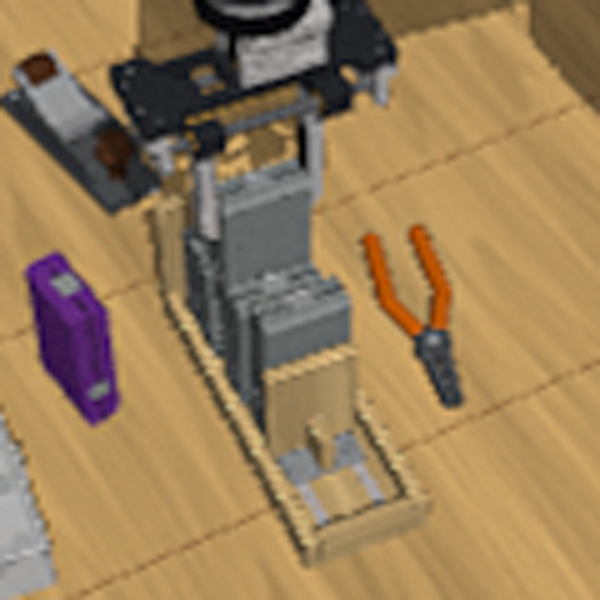

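View pics/w9.png

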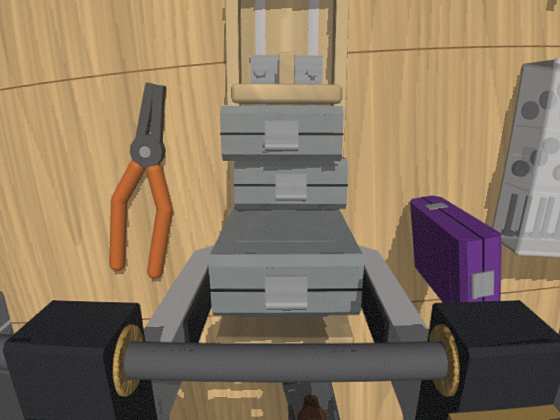

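Request:
jog_arm(travel=[[0, 0.3, 0], [0, 0.6, 0], [0, 0.9, 0], [0, 1.2, 0], [0, 1.5, 0], [0, 1.8, 0], [0, 2.1, 0], [0, 2.4, 0], [0, 2.7, 0], [0, 3, 0]], roll=[0, 0, 0, 0, 0, 0, 0, 0, 0, 0], hand=[255, 255, 255, 255, 255, 255, 255, 255, 255, 255])

```text
time: 11.6
tcp_pos: [0.4968, -0.241, 0.1356]
eef_rot: [-1.573, 0.056, -0.06]
force: [0.4, -0.5, -1.6]
opening: 0.0656
```

```bash
python3 chk.py 10
```

```text
[ 0.49684734 -0.24099112  0.13556375] 11.6 0.06561700554971696 [ 0.42 -0.47 -1.56] [-0.19 -0.09 -0.03] [[0.997, 0.002, 0.074], [-0.074, -0.003, 0.997], [0.002, -1.0, -0.002]]
rack 0.00030209923036533044 0.07922067158955698
```

View pics/s10.png

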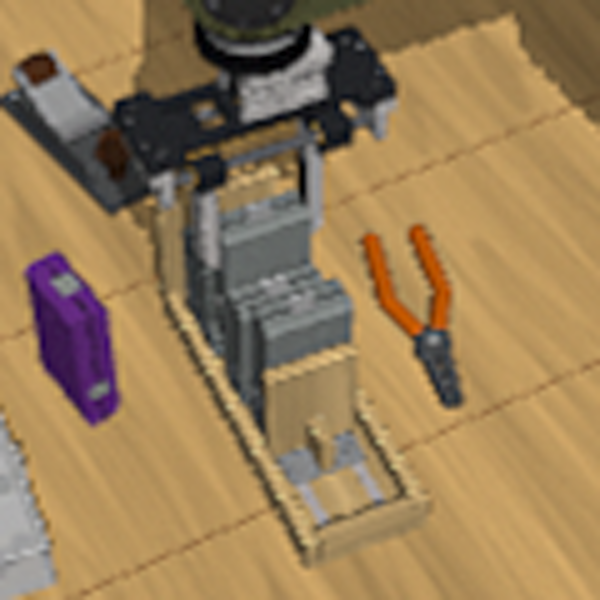

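View pics/w10.png

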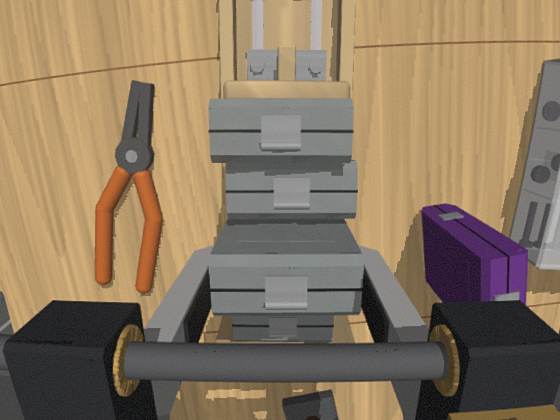

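Request:
jog_arm(travel=[[0, 0.4, 0], [0, 0.8, 0], [0, 1.2, 0], [0, 1.6, 0], [0, 2.0, 0], [0, 2.4, 0], [0, 2.8, 0], [0, 3.2, 0], [0, 3.6, 0], [0, 4.0, 0], [0, 4.3, 0], [0, 4.5, 0]], roll=[0, 0, 0, 0, 0, 0, 0, 0, 0, 0, 0, 0], hand=[255, 255, 255, 255, 255, 255, 255, 255, 255, 255, 255, 255])

```text
time: 12.7
tcp_pos: [0.4967, -0.2411, 0.0899]
eef_rot: [-1.572, 0.057, -0.059]
force: [0.4, -2.3, -2.2]
opening: 0.0656
```

```bash
python3 chk.py 11
```

```text
[ 0.49665172 -0.24109113  0.08985465] 12.7 0.06564811274302633 [ 0.36 -2.27 -2.16] [-0.58 -0.03 -0.02] [[0.997, 0.001, 0.074], [-0.074, -0.002, 0.997], [0.002, -1.0, -0.002]]
rack 0.0001139739666683056 0.0791072194042756
```

View pics/s11.png

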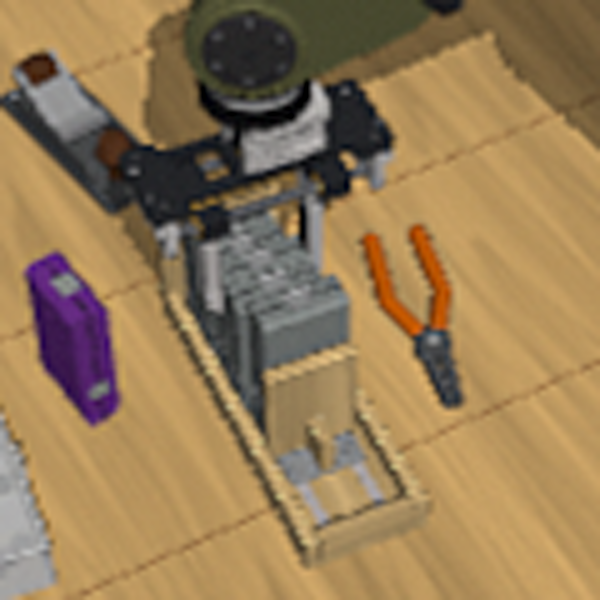

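View pics/w11.png

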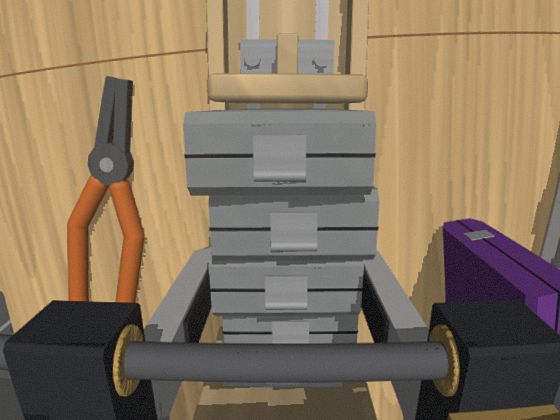

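Request:
jog_arm(travel=[[0, 0.15, 0], [0, 0.3, 0], [0, 0.4, 0], [0, 0.5, 0], [0, 0.5, 0]], roll=[0, 0, 0, 0, 0], hand=[255, 255, 255, 255, 255])

```text
time: 13.22
tcp_pos: [0.4971, -0.2412, 0.0863]
eef_rot: [-1.573, 0.056, -0.06]
force: [-4.6, 0.2, 11.2]
opening: 0.0655
```

Request:
jog_arm(travel=[[0, 0, 0], [0, 0, 0], [0, 0, 0], [0, 0, 0], [0, 0, 0], [0, -1, 0], [0, -3, 0], [0, -6, 0], [0, -9, 0], [0, -12, 0], [0, -15, 0], [0, -17, 0]], roll=[0, 0, 0, 0, 0, 0, 0, 0, 0, 0, 0, 0], hand=[0, 0, 0, 0, 0, 0, 0, 0, 0, 0, 0, 0])

```text
time: 14.22
tcp_pos: [0.4968, -0.2408, 0.2602]
eef_rot: [-1.574, 0.054, -0.063]
force: [0.9, 0.1, -0.5]
opening: 0.0939
```

```bash
python3 chk.py 12; python3 - <<'E'
from h import *
Y=np.array([.07,.9975]);E=np.array([.491,-.320]);t=E+.215*Y; go([t[0],t[1],.06],-.07)
E
```

```text
[ 0.49683045 -0.24079941  0.26020464] 14.2167 0.09391348561431048 [ 0.91  0.14 -0.47] [-0.03 -0.06 -0.01] [[0.997, 0.006, 0.074], [-0.074, -0.004, 0.997], [0.006, -1.0, -0.004]]
rack 0.0002718280058985491 0.07941072378656117
travel [-0.32 20.   13.7 ] roll -0.004066667451930961
```

View pics/s12.png

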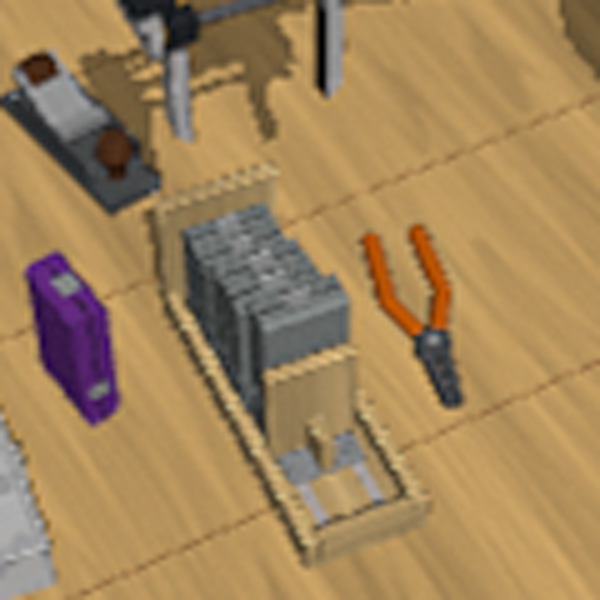

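View pics/w12.png

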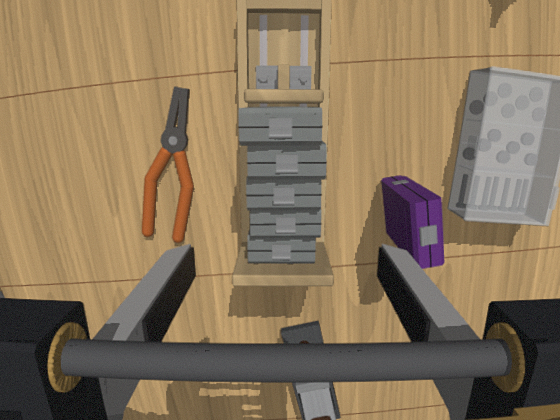

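All five stand in the rack, in order and upright. Next I close the fingers and go behind the bookend.

Request:
jog_arm(travel=[[0, 0, 3], [0, 0, 6.5], [0, 0, 10], [-0.2, 0, 13.7], [-0.3, 3, 13.9], [-0.3, 6.5, 13.9], [-0.3, 10, 13.9], [-0.3, 13.5, 13.9], [-0.3, 17, 13.9], [-0.3, 19.5, 13.9], [-0.3, 20, 13.9], [-0.3, 20, 13.9]], roll=[0, 0, 0, 0, 0, 0, 0, 0, 0, 0, 0, 0], hand=[255, 255, 255, 255, 255, 255, 255, 255, 255, 255, 255, 255])

```text
time: 15.32
tcp_pos: [0.5055, -0.1033, 0.0588]
eef_rot: [-1.575, 0.054, -0.062]
force: [-0.2, 0.6, -0.3]
opening: 0.0173
```

```bash
python3 chk.py 13
```

```text
[ 0.5055036  -0.10326422  0.05878137] 15.3167 0.017250565081980675 [-0.17  0.58 -0.27] [ 0.   -0.05 -0.03] [[0.997, 0.005, 0.074], [-0.074, -0.005, 0.997], [0.005, -1.0, -0.005]]
rack -0.0007041618296912135 0.21720919441964817
```

Request:
jog_arm(travel=[[0, 0, -1], [0, 0, -2], [0, 0, -3], [0, 0, -3.4], [0, 0, -3.6], [0, 0, -3.8], [0, 0, -4], [0, 0, -4.15], [0, 0, -4.3], [0, 0, -4.3]], roll=[0, 0, 0, 0, 0, 0, 0, 0, 0, 0], hand=[255, 255, 255, 255, 255, 255, 255, 255, 255, 255])

```text
time: 16.25
tcp_pos: [0.5039, -0.1462, 0.0616]
eef_rot: [-1.575, 0.05, -0.066]
force: [-0.1, 4.6, 1.8]
opening: 0.0009
```

Request:
jog_arm(travel=[[0, 0, -0.1], [0, 0, -0.2], [0, 0, -0.2]], roll=[0, 0, 0], hand=[255, 255, 255])

```text
time: 16.5
tcp_pos: [0.5039, -0.1463, 0.0617]
eef_rot: [-1.572, 0.05, -0.065]
force: [0.6, 16.8, 5.2]
opening: 0.0009
```

```bash
python3 chk.py 14
```

```text
[ 0.50386891 -0.14625089  0.06168391] 16.5 0.000907271316111657 [ 0.64 16.83  5.23] [ 2.96 -0.25 -0.08] [[0.997, 0.009, 0.073], [-0.073, -0.002, 0.997], [0.01, -1.0, -0.002]]
rack 0.0006743017682952077 0.17421555867913865
```

View pics/s14.png

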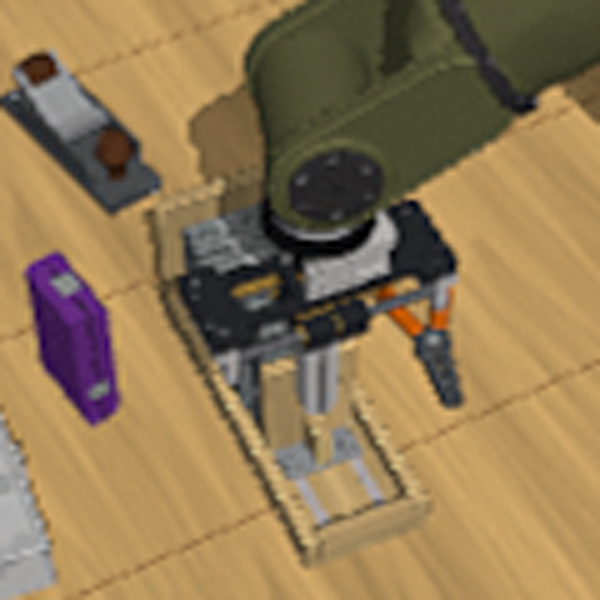

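The force rose to 17 N without any motion, so the row is snug. I back off, lift and look.

Request:
jog_arm(travel=[[0, 0, 0.5], [0, 0, 1.5], [0, 0, 3], [0, -3, 4], [0, -6.5, 4], [0, -10, 4], [0, -14, 4], [0, -18, 3], [0, -20, 0], [0, -20, -3], [0, -20, -6], [0, -20, -9]], roll=[0, 0, 0, 0, 0, 0, 0, 0, 0, 0, 0, 0], hand=[255, 255, 255, 255, 255, 255, 255, 255, 255, 255, 255, 255])

```text
time: 17.6
tcp_pos: [0.4953, -0.2364, 0.2622]
eef_rot: [-1.573, 0.049, -0.065]
force: [1.1, 0.8, -0.8]
opening: 0.0001
```

```bash
python3 chk.py 15; python3 - <<'E'
from h import *
c=camera_info("wrist"); im=capture("wrist"); np.save("c15.npy",c,allow_pickle=True)
for cam in ("wrist","scene"):
  capture(cam)
  for t in ["cassette_c_center","bookend_face","cassette_a_center","cassette_e_center"]:
    for d in spot_point(cam,t)[:2]:
        r=np.array(d['position'])-[.491,-.320,.01]; print(cam,t,round(d['conf'],2),(r[:2]@[.9975,-.07]).round(3),(r[:2]@[.07,.9975]).round(3),r[2].round(3))
cv2.imwrite("pics/t15.png",capture("top")[:,:,::-1])
E
python3 -c "
import cv2;im=cv2.imread('pics/w15.png')[60:300,190:400];cv2.imwrite('pics/w15z.png',cv2.resize(im,None,fx=2.5,fy=2.5,interpolation=cv2.INTER_CUBIC))"
```

```text
[ 0.49525165 -0.23643665  0.2622382 ] 17.6 0.0001447014822261505 [ 1.12  0.82 -0.81] [-0.03 -0.06  0.02] [[0.997, 0.01, 0.073], [-0.073, -0.004, 0.997], [0.01, -1.0, -0.003]]
rack -0.0016084172193048109 0.08365205625966521
scene cassette_c_center 0.61 -0.002 0.075 0.056
scene bookend_face 0.66 -0.001 0.152 0.05
scene cassette_a_center 0.62 -0.002 0.017 0.048
scene cassette_a_center 0.61 0.0 0.002 0.0
scene cassette_e_center 0.84 -0.007 0.141 0.067
```

View pics/s15.png

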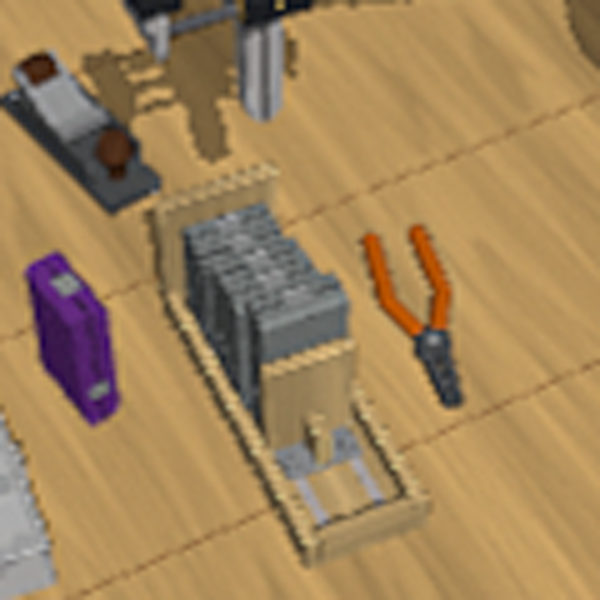

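View pics/w15.png

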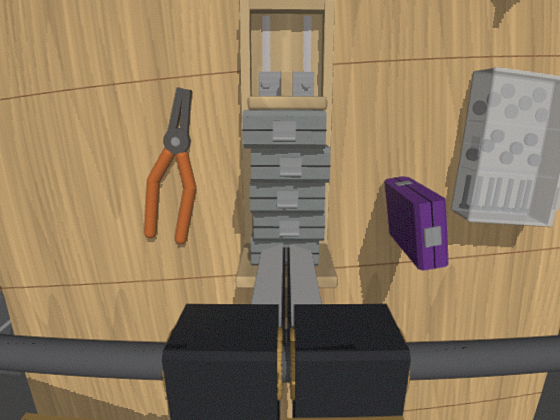

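View pics/t15.png

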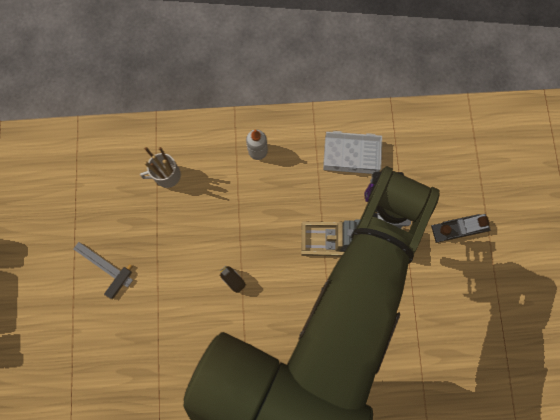

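```bash
python3 - <<'E'
from h import *
g=cv2.imread("pics/w15.png",0)
c=camera_info("wrist")
for n,u,v,z in [("e",260,130,.138),("d",262,166,.128),("c",262,199,.118),("b",262,227,.108),("book row edge",287,107,.099),("book back",287,97,.099)]:
    col=g[v-8:v+9,u-6:u+6].mean(1); vv=v-8+col.argmin() if n in "edcb" else v
    r=unproj(c,(u,vv),z)[0,:2]-[.491,-.320]; print(n,vv,(r@[.07,.9975]).round(4))
E
```

```text
e 130 0.1438
d 165 0.1143
c 198 0.0836
b 227 0.0535
book row edge 107 0.1613
book back 97 0.1699
```

View pics/w15z.png

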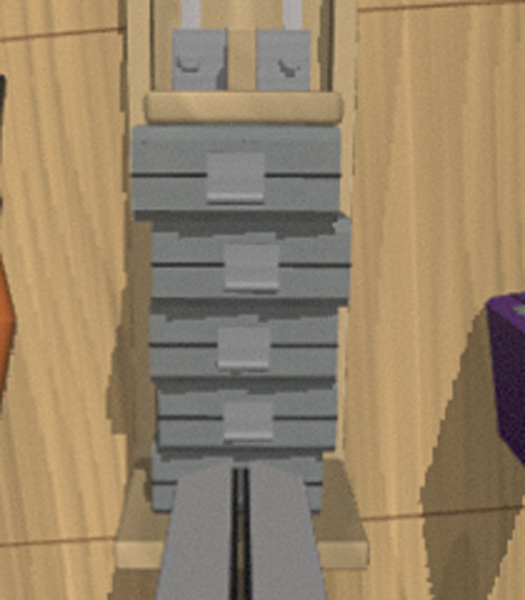

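The seams are 30 mm apart, so the row is tight. The absolute offset probably comes from the arm still settling when the picture was taken, so I retake it at rest.

Request:
jog_arm(travel=[[0, 0, -4], [0, 0, -7], [0, 0, -7], [0, 0, -7], [0, 0, -7], [0, 0, -7]], roll=[0, 0, 0, 0, 0, 0], hand=[255, 255, 255, 255, 255, 255])

```text
time: 18.8
tcp_pos: [0.4905, -0.3042, 0.2622]
eef_rot: [-1.572, 0.049, -0.064]
force: [-0.3, -0.0, -0.1]
opening: 0.0007
```

```bash
python3 - <<'E'
from h import *
capture("wrist");capture("wrist");capture("wrist")
c=camera_info("wrist"); im=capture("wrist"); c2=camera_info("wrist"); print(np.abs(c['world_from_camera']-c2['world_from_camera']).max())
np.save("c16.npy",c,allow_pickle=True); cv2.imwrite("pics/w16.png",im[:,:,::-1]); cv2.imwrite('pics/w16z.png',cv2.resize(im[80:320,190:400,::-1],None,fx=2.5,fy=2.5,interpolation=cv2.INTER_CUBIC))
for t in ["cassette_c_center","bookend_face","cassette_a_center","cassette_e_center"]:
    for d in spot_point("wrist",t)[:2]:
        r=np.array(d['position'])-[.491,-.320,.01]; print(t,round(d['conf'],2),(r[:2]@[.9975,-.07]).round(3),(r[:2]@[.07,.9975]).round(3),r[2].round(3))
print(observe()['tcp_pos'],observe()['force'],observe()['time'])
E
```

```text
0.00013573016134846294
[ 0.49039647 -0.30484974  0.26208955] [ 0.31710091  0.21423855 -1.06126148] 19.2
```

View pics/w16z.png

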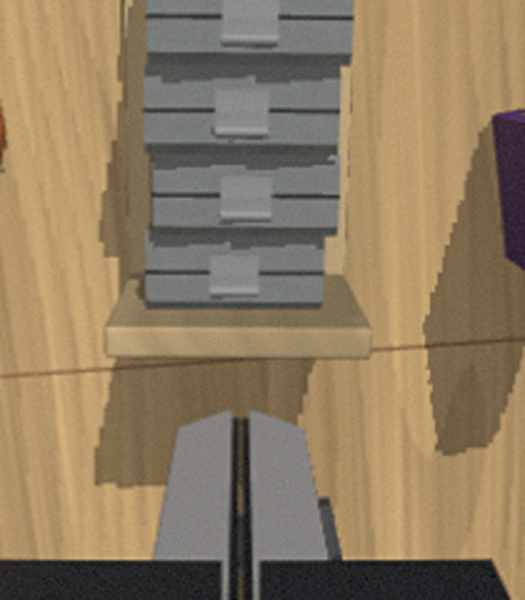

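```bash
python3 - <<'E'
from h import *
c=np.load("c16.npy",allow_pickle=True).item()
im=cv2.imread("pics/w16.png"); cv2.imwrite("pics/w16t.png",cv2.resize(im[0:140,200:380],None,fx=4,fy=4,interpolation=cv2.INTER_CUBIC))
for n,v,z in [("d",16,.128),("c",110,.118),("b",197,.108),("a",271,.098),("panel in",326,.11),("panel out",357,.11)]:
    r=unproj(c,(190+205/2.5,80+v/2.5),z)[0,:2]-[.491,-.320]; print(n,(r@[.07,.9975]).round(4))
E
```

```text
d 0.1083
c 0.0781
b 0.0474
a 0.0184
panel in 0.0006
panel out -0.0112
```

View pics/w16t.png

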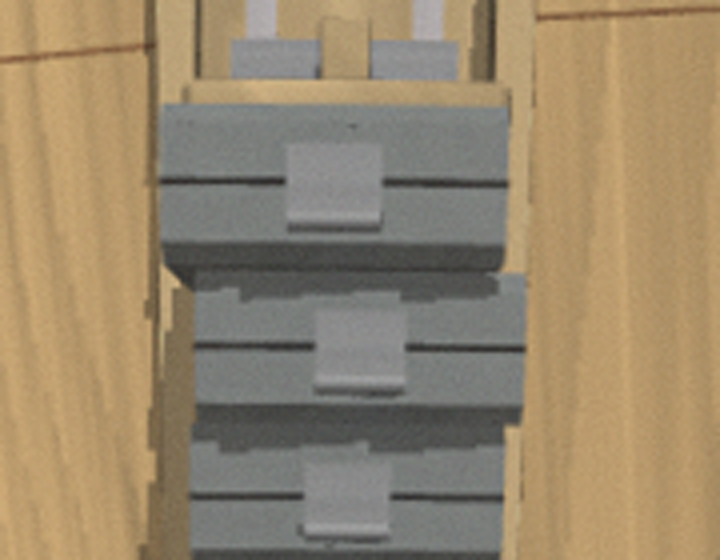

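```bash
python3 -c "
from plant import *
print(finish_job())"
```

```text
the job is handed in; nothing more can be done
None
```

The missing cassette is home between the 98 and 118 mm ones, the bookend is pushed up tight, and I handed the job in at about 19 s. `finish_job()` gave no verdict.

**What I did:** I slid the bookend up to about 0.028 and gripped the loose cassette over its 66 mm. I lowered it into the gap until the floor answered with 11 N. After letting go, I pushed the bookend until it stopped against the row at 17 N.

**Last checks:**
- **Row:** all five look upright and in order in the pictures. The cassette centres I measured are about 18, 47, 78 and 108 mm from the end panel, roughly 30 mm apart. The last cassette was not measured in that picture.
- **Bookend:** about 0.022 by the network and by how far the finger travelled, against the limit of 0.027.
- **Surroundings:** in the last top picture the other things on the desk looked unmoved. The arm and the rack hid the purple look-alike there, but it and the pliers looked unmoved in the wrist picture. The arm ended clear of everything.

**What disagreed:**
- **Late picture:** one wrist picture placed the row 6–9 mm too far along, because the arm was still settling. I retook it at rest.
- **Remaining offset:** the retaken measurements still sit about 3 mm further out than a perfectly tight row. I put that down to measuring error, since the bookend would not move under 17 N.
- **Wrist camera:** the network found nothing in the last wrist picture.

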